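# Find the fullest cocoa tin and hold it over the filling funnel

## Task

First stand the steel filling funnel upright in the bore of its white plastic holder, fully home, and let go of it. Then heft the three identical closed cocoa tins to find the heaviest, leaving the other two standing upright on the bench, and finish while still holding the heaviest tin upright and still in the gripper, centred over the funnel and a few centimetres clear above its mouth. Tip no tin over and leave the chocolate, bowl, spatula and jar where they are.

Things in the scene. Friction and masses are not known exactly. Their poses are not given: they have to be found in the camera images.
- tin_a_mid (a point): middle of one of three identical closed tins (white upright cylinder with steel lid, 60 across and 85 high, no rim or knob; lid and body are flush). The point is on the axis, 42.5 above its underside; z along the axis. They weigh between 0.2 and 0.7 kg, the heaviest over 0.55 kg and the other two under 0.46 kg; any two differ by at least 0.1 kg; which one is the heaviest changes from run to run and cannot be seen
- tin_b_mid (a point): middle of one of three identical closed tins (white upright cylinder with steel lid, 60 across and 85 high, no rim or knob; lid and body are flush). The point is on the axis, 42.5 above its underside; z along the axis. They weigh between 0.2 and 0.7 kg, the heaviest over 0.55 kg and the other two under 0.46 kg; any two differ by at least 0.1 kg; which one is the heaviest changes from run to run and cannot be seen
- tin_c_mid (a point): middle of one of three identical closed tins (white upright cylinder with steel lid, 60 across and 85 high, no rim or knob; lid and body are flush). The point is on the axis, 42.5 above its underside; z along the axis. They weigh between 0.2 and 0.7 kg, the heaviest over 0.55 kg and the other two under 0.46 kg; any two differ by at least 0.1 kg; which one is the heaviest changes from run to run and cannot be seen
- funnel_mid (a point): loose steel filling funnel, 120 high, 0.16 kg, standing on the bench: stem 34 across over the lower 75 (foot chamfered 3), widening to a mouth collar 52 across with straight walls over the top 32. The point is on the axis, 60 above the foot (60 below the mouth's rim); z points up to the mouth. The collar is solid enough to be gripped from above
- funnel_foot (a point): centre of the underside of the funnel's stem, z up to the mouth
- bore_floor (a point): centre of the floor of the round bore in the white plastic funnel holder: a block 100 x 100 x 45 high, fixed to the bench. The bore is 37 wide (the 34 stem fits with 1.5 all round), 32 deep, its floor 13 above the bench, its mouth chamfered 3 at 45 above the bench. A seated funnel stands with its mouth 133 above the bench
- mould1: clear mould tray 135 x 240 x 22 on the right, fixed, origin at the centre of its underside
- mould2: clear mould tray 135 x 240 x 22 at the far side, fixed, origin at the centre of its underside
- bar1: dark chocolate bar, 100 x 52 x 11, lying on the mould on the right; a bystander, origin at the centre of its underside
- bar2: milk chocolate bar, 100 x 52 x 11, lying on the same mould; a bystander, origin at the centre of its underside
- bar3: golden chocolate bar, 100 x 52 x 11, lying on the far mould; a bystander, origin at the centre of its underside
- bowl: small white ceramic bowl, 72 across, 34 high; a bystander, origin at the centre of its underside
- spatula: spatula 200 long, lying at the right edge of the work area, its body origin within its length; a bystander
- jar: amber glass jar with black cap, 56 across, 85 high; a bystander, origin at the centre of its underside

How it is judged:
On the way:
1. the funnel stands fully home in its holder, let go of (horizontal distance between funnel_foot and bore_floor below 0.005 m and height (world z) of funnel_foot below 0.018 m and angle between funnel_foot's own z axis and vertical below 0.08 rad and contact force between the fingers and funnel below 0.1 N), for 0.2 s.
At the end, for the whole second after the job is handed in: Funnel in the bore (5 mm, tilt < 0.08), untouched; two lighter tins (each bearing under 5 N) upright (tilt < 0.1) at rest on the bench; heaviest tin held by the fingers, middle over 190 mm up, within 45 mm of the funnel's axis, tilt < 0.3, under 0.05 m/s. Ends holding (all of step 1 and ((height (world z) of tin_a_mid above 0.19 m and horizontal distance between tin_a_mid and funnel_mid below 0.045 m and angle between tin_a_mid's own z axis and vertical below 0.3 rad and linear speed of tin_a below 0.05 m/s and contact force between tin_a and the fingers above 2 N and contact force between tin_a and funnel below 0.1 N and height (world z) of tin_b_mid between 0.035 and 0.05 m and angle between each of tin_b_mid, tin_c_mid's own z axis and vertical below 0.1 rad and linear speed of each of tin_b, tin_c below 0.03 m/s and contact force between each of tin_b, tin_c and anything else below 5 N and height (world z) of tin_c_mid between 0.035 and 0.05 m) or (height (world z) of tin_b_mid above 0.19 m and horizontal distance between tin_b_mid and funnel_mid below 0.045 m and angle between tin_b_mid's own z axis and vertical below 0.3 rad and linear speed of tin_b below 0.05 m/s and contact force between tin_b and the fingers above 2 N and contact force between tin_b and funnel below 0.1 N and height (world z) of tin_a_mid between 0.035 and 0.05 m and angle between each of tin_a_mid, tin_c_mid's own z axis and vertical below 0.1 rad and linear speed of each of tin_a, tin_c below 0.03 m/s and contact force between each of tin_a, tin_c and anything else below 5 N and height (world z) of tin_c_mid between 0.035 and 0.05 m) or (height (world z) of tin_c_mid above 0.19 m and horizontal distance between tin_c_mid and funnel_mid below 0.045 m and angle between tin_c_mid's own z axis and vertical below 0.3 rad and linear speed of tin_c below 0.05 m/s and contact force between tin_c and the fingers above 2 N and contact force between tin_c and funnel below 0.1 N and height (world z) of tin_a_mid between 0.035 and 0.05 m and angle between each of tin_a_mid, tin_b_mid's own z axis and vertical below 0.1 rad and linear speed of each of tin_a, tin_b below 0.03 m/s and contact force between each of tin_a, tin_b and anything else below 5 N and height (world z) of tin_b_mid between 0.035 and 0.05 m))); the arm keeps its last pose, push and grip.
It fails at once if a tin is tipped over (angle between any of tin_a_mid, tin_b_mid, tin_c_mid's own z axis and vertical above 0.8 rad).
It fails at once if a chocolate bar, the bowl, the spatula or the jar is pushed away by more than 30 mm (distance of any of bar1, bar2, bar3, bowl, spatula, jar from where it was at the start of the episode above 0.03 m).
It also fails if it takes over 72 s, if anything falls off the work surface, if the arm or the gripper's body presses on something with over 40 N, if the wrist force passes 120 N, or if a joint passes its speed limit or range.

## Robot

A 6-joint arm with a two-finger parallel gripper is mounted at the origin on the work surface. World frame = base frame: x ahead of the robot, y to its left, z up, the work surface at z = 0. Lengths are in m, angles in rad, forces in N, time in s.
With the tool pointing down it reaches from about 0.25 to 0.775 m from the base axis. Payload 4 kg.
Tool frame: the origin (TCP) lies at the very end of the fingers, on their centre line; the grasp point (between the pads) lies 19 mm behind it; z points along the fingers, y is the line along which they close (so a half turn about z gives the same grasp; the last joint's range is limited). The gripper opens to 94 mm and grips with 3 to 60 N. Pads are 16 mm wide; open, the fingers measure 119 mm over their backs; the gripper's body (75 mm by 177 mm) begins 78 mm behind the grasp point.
Start: joints at [-1.21, 0.087, 1.371, -0, 1.684, -0.103], TCP at [0.246, -0.492, 0.206] pointing down, gripper open.
Joint ranges: [-3.1, 3.1], [-0.76, 2.03], [0.27, 2.55], [-1.08, 4.22], [0.17, 2.65], [-2.57, 2.57]. Speed limits (rad/s): [2.79, 2.79, 3.14, 3.14, 3.14, 3.14].

## Interface

Orientations are given as [roll, pitch, yaw] about the fixed x, y, z axes, in that order (R = Rz(yaw) Ry(pitch) Rx(roll)).
In Python, from bench import robot gives the robot as it stands. The module is installed in compiled form; this text tells all that it offers.
- The arm moves only by the tool move_arm, never from a script. Its argument "deltas" is one flat list of numbers, 7 for each row, row after row: the turn, a rotation vector about the tool's x, y, z in rad, then the shift along the tool's x, y, z in cm, then the closure, from -1 (fully open) to 1 (shut). A call has 1 to 8 rows; each row is the pose to reach, as a shift and turn from the pose commanded when the call began, along the tool's axes at that moment; what a row does not reach only later rows make up. A row lasts 1/10 s, in which the tool goes at most 50 mm and 8.59 degrees, less where a joint would pass 70% of its speed; a pose out of reach is approached as far as the arm can. A call with a gripper value outside its range is refused whole. The fingers move at their own pace and stop on an object; the grip force is fixed at half the most. Time passes only in rows, so rows that repeat a pose let the fingers close. It gives the time, the measured TCP pose, the force, the opening and the grip force at its end, in the units of the state.
- robot.get_obs(): the state, without advancing time (a new reading comes with each control period).
- robot.snapshot(name): name is "scene" or "side" or "wrist"; returns a dict with "image" (400x640x3 uint8, red, green, blue), "depth" (400x640 float32, m along the optical axis (not along the pixel's ray), 0 where there is no reading), "fov_y" (degrees; the focal length in pixels is half the picture's height over the tangent of half this angle, whatever the lens; pixels are square), "cx", "cy" (the principal point, pixels), "origin" and "orientation" of the camera in the world; the wrist camera has in their place "T_tool_cam" (4x4, takes a point from camera to tool coordinates, whose origin is the TCP and whose axes are the flange's). Camera axes: x right, y up, looking along -z (the intrinsics and any distortion apply to the point x, -y, -z); pixel columns grow to the right and rows downward; lengths in m; the calibration is good to about 2 mm. The wrist camera is an equidistant fisheye: a pixel r from the principal point sees the ray r / f radians off the axis. A picture is of the moment at which its call begins: read the wrist's pose just before it.
- robot.close_job(): hands the job in; it is judged then, once.
The state is a dict: "time": time; "joint_positions": joint angles; "qvel": joint speeds; "joint_torque": joint torques, N m; "tool_pos": TCP position; "ee_rot": TCP orientation; "wrist_force": force on the tool from outside, world axes, zero at the start; "wrist_torque": the same for the moment, N m; "width": finger opening in m; "finger_force": force on a finger pad.
Only numpy, scipy, OpenCV 4.12 (cv2) and the standard library are available. Lean on these libraries where they do the work, as an engineer would, in place of code of your own. Each camera call takes 0.05 s, during which the arm holds its last target. There are 200 camera calls.

## Working session

There is one attempt and no reset: what is moved stays moved. The work goes in short steps, Python scripts to look and compute and a tool call to move; the robot and the scene stay as the last step left them, time stands still between calls to the robot, and variables do not carry over. Pictures are saved under pics/ and viewed, at most 10 in all, crops included, and the job is handed in when it is done.

Besides the shell and the picture viewer there is one more tool, called after "Request:" by a JSON object that holds its "op" and its "data", one argument or row to a line. move_arm: Moves the arm, as the interface text tells. Its arguments: {"type":"object","properties":{"deltas":{"type":"array","items":{"type":"number"}}},"required":["deltas"]}

```bash
mkdir -p pics; cat > h.py <<'E'
import numpy as np, cv2
from scipy.spatial.transform import Rotation as R
from bench import robot
def rot(o):
    o=np.array(o,float)
    if o.shape==(3,3): return o
    return R.from_euler('xyz',o).as_matrix() if o.size==3 else R.from_quat(o).as_matrix()
def cloud(s):
    h,w=s['depth'].shape; f=h/2/np.tan(np.radians(s['fov_y'])/2)
    v,u=np.mgrid[:h,:w]; d=s['depth']
    P=np.dstack([(u-s['cx'])/f*d,-(v-s['cy'])/f*d,-d])
    return P@rot(s['orientation']).T+np.array(s['origin'])
E
python3 - <<'E'
from h import *
o=robot.get_obs(); print(o)
for n in('scene','side'):
    s=robot.snapshot(n); cv2.imwrite(f'pics/{n}.png',s['image'][...,::-1]); np.save(n+'.npy',s,allow_pickle=True)
    print(n,{k:v for k,v in s.items() if k not in('image','depth')}, (s['depth']>0).mean())
E
```

```text
{'time': 0.0, 'joint_positions': array([-1.21012266e+00,  8.79187673e-02,  1.37227227e+00,  2.37931894e-05,
        1.68361000e+00, -1.03088846e-01]), 'qvel': array([ 0.00160455,  0.00030263,  0.00087435, -0.00244829, -0.00097392,
       -0.00071148]), 'joint_torque': array([ 8.09630660e-05, -3.40187359e+01, -3.02423072e+01,  7.17314403e-02,
        3.30611563e-02, -1.76494054e-04]), 'tool_pos': array([ 0.24583254, -0.4913713 ,  0.20431486]), 'ee_rot': array([-3.13939843e+00, -2.50778775e-04,  4.63764890e-01]), 'wrist_force': array([-1.06857669,  0.44105244, -0.14906405]), 'wrist_torque': array([-0.01854977,  0.02116453, -0.01252503]), 'finger_force': 0.0, 'width': 0.09396400790047948}
scene {'fov_y': 48.25454030546895, 'cx': 320.13156474132586, 'cy': 195.76386543169403, 'origin': array([1.09605269, 0.4338291 , 0.89698099]), 'orientation': array([0.71009242, 0.00976258, 2.25715308])} 0.99578515625
side {'fov_y': 51.56401455648458, 'cx': 319.03976231928544, 'cy': 195.00465293638626, 'origin': array([0.53342838, 0.7728826 , 0.6828835 ]), 'orientation': array([ 0.93533549, -0.01994635, -3.09807577])} 0.99580078125
```

View pics/scene.png

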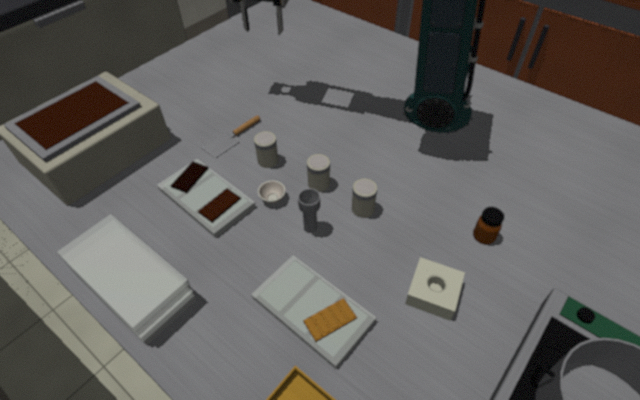

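View pics/side.png

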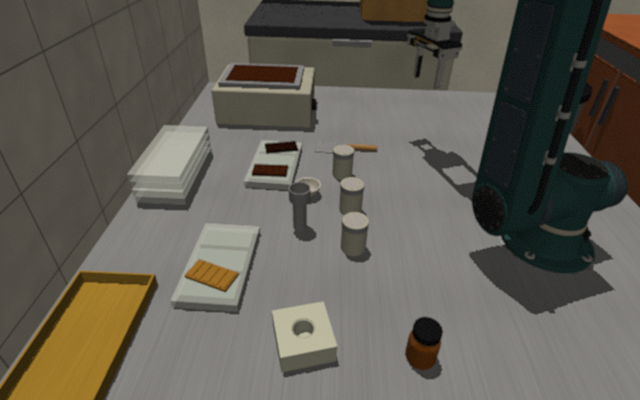

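The scene view shows tins at about (265,149), (318,172) and (364,197), the funnel at (310,210), the holder at (436,287) and the jar at (488,225). The side view agrees: tins at (343,160), (352,195) and (354,233), funnel at (300,208), holder bore at (303,327).

```bash
python3 - <<'E'
from h import *
seeds={'scene':{'A':(265,138),'B':(318,162),'C':(364,187),'F':(309,198),'J':(490,216),'Bowl':(272,190)},
'side':{'A':(343,152),'B':(352,185),'C':(355,221),'F':(300,190),'J':(427,330),'Bowl':(310,185)}}
zt={'A':.085,'B':.085,'C':.085,'F':.12,'J':.085,'Bowl':.034}
for n in seeds:
    s=np.load(n+'.npy',allow_pickle=True).item(); P=cloud(s)
    for k,(u,v) in seeds[n].items():
        c=P[v,u]; m=(np.abs(P[...,2]-zt[k])<.006)&(np.hypot(P[...,0]-c[0],P[...,1]-c[1])<.07)
        _,l=cv2.connectedComponents(m.astype(np.uint8))
        m&=(l==l[v,u]) if l[v,u] else m
        q=P[m]; (cc,r)=cv2.minEnclosingCircle(q[:,:2].astype(np.float32))
        print(n,k,len(q),c.round(3),'encl',np.round(cc,4),round(r,4),'mid',((q.max(0)+q.min(0))/2).round(4))
    # holder
    m=(np.abs(P[...,2]-.045)<.005).astype(np.uint8)
    u,v={'scene':(415,290),'side':(290,345)}[n]
    _,l=cv2.connectedComponents(m); print(l[v,u],P[v,u])
    q=P[l==l[v,u]]; rc=cv2.minAreaRect(q[:,:2].astype(np.float32)); print('holder',len(q),rc)
    c=np.array(rc[0]); b=(np.hypot(*(P[...,:2]-c).transpose(2,0,1))<.03)&(P[...,2]<.040)
    print('in-bore',b.sum())
    # bore rim: project pixels of hole onto z=.045 
    h=(np.hypot(*(P[...,:2]-c).transpose(2,0,1))<.028)&(P[...,2]>.0405)
    o=np.array(s['origin']); D=P-o; Q=o+D*((.045-o[2])/D[...,2:3])
    hb=(np.hypot(*(Q[...,:2]-c).transpose(2,0,1))<.03)&(P[...,2]<.041); q=Q[hb]
    print('hole',len(q),cv2.minEnclosingCircle(q[:,:2].astype(np.float32)),q.mean(0))
    print('bench z',np.median(P[200:240,430:450,2]) if n=='scene' else np.median(P[250:290,250:280,2]))
E
```

```text
scene A 306 [ 0.498 -0.258  0.089] encl [ 0.4973 -0.2626] 0.033 mid [ 0.4964 -0.2611  0.0848]
scene B 344 [ 0.478 -0.09   0.087] encl [ 0.474  -0.0922] 0.0325 mid [ 0.4733 -0.0919  0.0845]
scene C 404 [0.473 0.051 0.086] encl [0.4709 0.0523] 0.032 mid [0.4709 0.0519 0.0843]
scene F 139 [ 0.585 -0.029  0.088] encl [ 0.6007 -0.0135] 0.0271 mid [ 0.6005 -0.0136  0.1191]
scene J 321 [0.365 0.328 0.086] encl [0.3543 0.3303] 0.0271 mid [0.3544 0.3321 0.0845]
scene Bowl 172 [ 0.578 -0.167  0.013] encl [ 0.5906 -0.1525] 0.0369 mid [ 0.5904 -0.1522  0.0332]
20 [0.61224226 0.28748604 0.04448148]
holder 1788 ((0.5680209994316101, 0.314395546913147), (0.10332217812538147, 0.0997575893998146), 16.135974884033203)
in-bore 192
hole 196 ((0.5696637034416199, 0.314739465713501), 0.018323931843042374) [0.57010715 0.31462097 0.045     ]
bench z 0.00039675700152436155
side A 214 [ 0.498 -0.248  0.085] encl [ 0.4961 -0.2607] 0.0324 mid [ 0.4949 -0.2606  0.0834]
side B 290 [ 0.476 -0.085  0.086] encl [ 0.4751 -0.0923] 0.032 mid [ 0.4742 -0.0923  0.0834]
side C 400 [0.472 0.055 0.085] encl [0.4705 0.0519] 0.0325 mid [0.4713 0.0519 0.0836]
side F 127 [ 0.603 -0.036  0.099] encl [ 0.601 -0.014] 0.0275 mid [ 0.6022 -0.0145  0.1181]
side J 601 [0.356 0.334 0.083] encl [0.3549 0.3323] 0.0252 mid [0.3552 0.3321 0.0834]
side Bowl 88 [ 0.587 -0.177  0.016] encl [ 0.5898 -0.1553] 0.037 mid [ 0.5912 -0.1545  0.0323]
24 [0.58960851 0.3505474  0.04512539]
holder 2448 ((0.5687862634658813, 0.31443512439727783), (0.10070622712373734, 0.1020018681883812), 15.924721717834473)
in-bore 261
hole 267 ((0.5691643953323364, 0.3134128153324127), 0.020689956843852997) [0.56884728 0.31672102 0.045     ]
bench z -0.00011843767242458725<stdin>:22: RuntimeWarning: divide by zero encountered in divide
<stdin>:22: RuntimeWarning: invalid value encountered in multiply
```

```bash
cat >> h.py <<'E'
def go(x,y,z):
    o=robot.get_obs(); M=rot(o['ee_rot']); d=np.array([x,y,z])-o['tool_pos']
    print('tool',o['tool_pos'].round(4),'rpy',o['ee_rot'].round(4),'shift cm',(M.T@d*100).round(2),
     'F',o['wrist_force'].round(2),'tq',o['joint_torque'].round(2)[1:3],'w',round(o['width'],4),'t',round(o['time'],2))
E
python3 -c "
from h import *
go(.601,-.014,.20)
s=np.load('scene.npy',allow_pickle=True).item();P=cloud(s)
for n,(u,v) in dict(handle=(247,125),blade=(225,146),mould1=(205,225),m2=(340,360)).items(): print(n,P[v-1:v+2,u-1:u+2].reshape(-1,3).mean(0).round(3))
m=(P[...,2]>.006)&(np.hypot(P[...,0]-.4965,P[...,1]+.261)<.11)&(np.hypot(P[...,0]-.4965,P[...,1]+.261)>.045)
print(m.sum(),P[m].min(0) if m.any() else 0,P[m].max(0) if m.any() else 0)
"
```

```text
tool [ 0.2459 -0.4914  0.2044] rpy [-3.1397e+00 -2.0000e-04  4.6380e-01] shift cm [ 53.12 -26.81   0.51] F [-0.31  1.01  0.12] tq [-34.13 -30.33] w 0.0938 t 0.1
handle [ 0.437 -0.402  0.017]
blade [ 0.533 -0.399  0.003]
mould1 [ 0.77  -0.21   0.021]
m2 [0.823 0.25  0.02 ]
4 [ 0.56271965 -0.18647214  0.03193061] [ 0.576773   -0.17444178  0.03582083]
```

Request:
{"op": "move_arm", "data": {
  "deltas": [0,0,0,1.5,-0.75,0,-1,0,0,0,4.5,-2.25,0,-1,0,0,0,8,-4,0,-1,0,0,0,12,-6,0,-1,0,0,0,16,-8,0,-1,0,0,0,20,-10,0,-1,0,0,0,24,-12,0,-1,0,0,0,28,-14,0,-1]
}}

```text
time: 0.9
tool_pos: [0.4346, -0.2386, 0.2055]
ee_rot: [-3.141, -0.0, 0.464]
wrist_force: [0.2, -0.3, 0.1]
width: 0.0944
finger_force: 0.0
```

Request:
{"op": "move_arm", "data": {
  "deltas": [0,0,0,4,-2,0,-1,0,0,0,8,-4,0,-1,0,0,0,12,-6,0,-1,0,0,0,16,-8,0,-1,0,0,0,20,-10.2,0,-1,0,0,0,23,-11.8,0,-1,0,0,0,25,-12.8,0,-1,0,0,0,25,-12.8,0,-1]
}}

```text
time: 1.7
tool_pos: [0.6006, -0.0113, 0.2045]
ee_rot: [-3.14, 0.001, 0.469]
wrist_force: [0.0, 0.2, -0.2]
width: 0.0942
finger_force: 0.0
```

```bash
python3 - <<'E'
from h import *
go(.601,-.014,.20)
o=robot.get_obs(); s=robot.snapshot('wrist'); print({k:v for k,v in s.items() if k not in('image','depth')})
cv2.imwrite('pics/w1.png',s['image'][...,::-1])
E
```

```text
tool [ 0.6006 -0.0113  0.2045] rpy [-3.1398e+00  6.0000e-04  4.6860e-01] shift cm [-0.08  0.26  0.45] F [ 0.01  0.2  -0.21] tq [-38.78 -30.88] w 0.0942 t 1.7
{'fov_y': 65.70646984690485, 'cx': 317.0966419561247, 'cy': 199.55145492551756, 'T_tool_cam': array([[ 6.93549023e-04,  9.69384470e-01,  2.45546878e-01,
         7.03403175e-02],
       [ 9.99999682e-01, -5.75451534e-04, -5.52705143e-04,
        -1.96376532e-03],
       [-3.94483454e-04,  2.45547183e-01, -9.69384560e-01,
        -1.79727856e-01],
       [ 0.00000000e+00,  0.00000000e+00,  0.00000000e+00,
         1.00000000e+00]])}
```

View pics/w1.png

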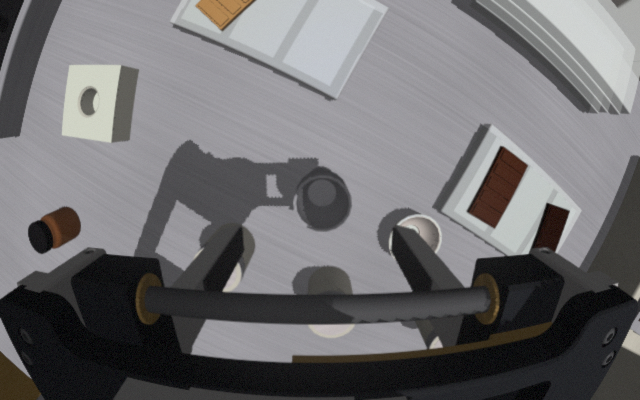

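The wrist view shows the funnel mouth at about (323,198), with the finger tips at (240,235) and (400,235). I'll measure the mouth relative to the tool.

```bash
cat >> h.py <<'E'
def wcloud(s,o):
    h,w=s['depth'].shape; f=h/2/np.tan(np.radians(s['fov_y'])/2); v,u=np.mgrid[:h,:w].astype(float)
    a,b=u-s['cx'],v-s['cy']; r=np.hypot(a,b)+1e-9; t=np.tan(r/f)/r; d=s['depth']
    T=np.array(s['T_tool_cam']); P=np.dstack([a*t*d,-b*t*d,-d])@T[:3,:3].T+T[:3,3]
    return P@rot(o['ee_rot']).T+o['tool_pos']
def circ(P,c,z,rad,tol=.005):
    m=(abs(P[...,2]-z)<tol)&(np.hypot(P[...,0]-c[0],P[...,1]-c[1])<rad)
    q=P[m]; cc,r=cv2.minEnclosingCircle(q[:,:2].astype(np.float32)); print('circle',len(q),np.round(cc,4),round(r,4),'zmed',np.median(q[:,2]).round(4))
E
python3 - <<'E'
from h import *
o=robot.get_obs(); s=robot.snapshot('wrist'); P=wcloud(s,o)
circ(P,(.601,-.014),.12,.045)
go(.601,-.014,.15)
E
```

```text
circle 651 [ 0.6017 -0.0133] 0.0264 zmed 0.1202
tool [ 0.5996 -0.0143  0.2051] rpy [-3.1413e+00  1.4000e-03  4.6530e-01] shift cm [0.15 0.04 5.5 ] F [ 0.38 -0.73 -0.13] tq [-38.48 -30.47] w 0.0942 t 1.8
```

Request:
{"op": "move_arm", "data": {
  "deltas": [0,0,0,0.15,0,1.5,-1,0,0,0,0.15,0,4,-1,0,0,0,0.15,0,6.5,-1,0,0,0,0.15,0,8.5,-1,0,0,0,0.15,0,10,-1,0,0,0,0.15,0,11,-1,0,0,0,0.15,0,11.6,-1,0,0,0,0.15,0,11.6,-1]
}}

```text
time: 2.6
tool_pos: [0.6012, -0.0147, 0.0889]
ee_rot: [-3.141, 0.001, 0.463]
wrist_force: [-0.7, -1.0, 0.3]
width: 0.0938
finger_force: 0.0
```

Request:
{"op": "move_arm", "data": {
  "deltas": [0,0,0,0,0,0,1,0,0,0,0,0,0,1,0,0,0,0,0,0,1,0,0,0,0,0,0,1,0,0,0,0,0,0,1,0,0,0,0,0,0,1,0,0,0,0,0,0,1,0,0,0,0,0,0,1]
}}

```text
time: 3.4
tool_pos: [0.6016, -0.0145, 0.0896]
ee_rot: [3.141, -0.0, 0.464]
wrist_force: [-0.3, -0.5, 1.3]
width: 0.0515
finger_force: 30.0
```

Request:
{"op": "move_arm", "data": {
  "deltas": [0,0,0,0,0,-0.5,1,0,0,0,0,0,-1.5,1,0,0,0,0,0,-3.5,1,0,0,0,0,0,-5.5,1,0,0,0,0,0,-7.5,1,0,0,0,0,0,-9,1,0,0,0,0,0,-10,1,0,0,0,0,0,-10,1]
}}

```text
time: 4.2
tool_pos: [0.6024, -0.0145, 0.1915]
ee_rot: [3.14, -0.003, 0.464]
wrist_force: [-0.5, 0.1, -1.1]
width: 0.0515
finger_force: 30.0
```

```bash
python3 - <<'E'
from h import *
o=robot.get_obs(); s=robot.snapshot('wrist'); P=wcloud(s,o)
go(.569,.3145,.185)
E
```

```text
tool [ 0.6017 -0.0145  0.19  ] rpy [ 3.1409e+00 -8.0000e-04  4.6380e-01] shift cm [ 11.79 -30.89   0.49] F [ 0.53  0.67 -2.09] tq [-40.86 -31.84] w 0.0517 t 4.25
```

Request:
{"op": "move_arm", "data": {
  "deltas": [0,0,0,0.5,-1.2,0,1,0,0,0,1.5,-4,0,1,0,0,0,2.8,-7.5,0,1,0,0,0,4.2,-11,0,1,0,0,0,5.6,-14.5,0,1,0,0,0,7,-18,0,1,0,0,0,8.4,-21.5,0,1,0,0,0,9.5,-24.5,0,1]
}}

```text
time: 5.05
tool_pos: [0.5752, 0.2499, 0.1876]
ee_rot: [-3.14, 0.003, 0.465]
wrist_force: [0.1, 0.4, -1.7]
width: 0.0516
finger_force: 30.0
```

Request:
{"op": "move_arm", "data": {
  "deltas": [0,0,0,0.9,-2.6,0,1,0,0,0,1.6,-4.6,0,1,0,0,0,2.1,-5.8,0,1,0,0,0,2.3,-6.4,0,1,0,0,0,2.3,-6.4,0,1,0,0,0,2.3,-6.4,0,1]
}}

```text
time: 5.65
tool_pos: [0.5689, 0.3139, 0.1892]
ee_rot: [3.141, 0.001, 0.463]
wrist_force: [0.3, 0.9, -1.6]
width: 0.0514
finger_force: 30.0
```

```bash
python3 - <<'E'
from h import *
go(.569,.3145,.155)
o=robot.get_obs(); s=robot.snapshot('wrist'); cv2.imwrite('pics/w2.png',s['image'][...,::-1]); P=wcloud(s,o)
m=(abs(P[...,2]-.045)<.005)&(np.hypot(P[...,0]-.569,P[...,1]-.3145)<.09); q=P[m]
print('block',m.sum(),cv2.minAreaRect(q[:,:2].astype(np.float32)))
r=np.hypot(P[...,0]-o['tool_pos'][0],P[...,1]-o['tool_pos'][1])
circ(P,o['tool_pos'][:2],o['tool_pos'][2]+.0315,.035,.006)
t=robot.snapshot('scene'); cv2.imwrite('pics/s2.png',cv2.resize(t['image'][140:340,320:560,::-1],None,fx=3,fy=3)); P=cloud(t)
v=robot.snapshot('side'); Q=cloud(v)
for X in(P,Q):
  c=o['tool_pos'][:2]
  for lo,hi in((.10,.112),(.115,.127),(.13,.142)):
    zz=o['tool_pos'][2]-.0885; m=(X[...,2]>zz+lo-.1)&(X[...,2]<zz+hi-.1)&(np.hypot(X[...,0]-c[0],X[...,1]-c[1])<.03)
    q=X[m]; 
    if len(q)<8: print('few',len(q)); continue
    A=np.c_[2*q[:,:2],np.ones(len(q))]; w=np.linalg.lstsq(A,(q[:,:2]**2).sum(1),rcond=None)[0]; print(len(q),w[:2].round(4),'r',np.sqrt(max(0,w[2]+w[:2]@w[:2])).round(4))
E
```

```text
tool [0.5689 0.3139 0.1892] rpy [3.1409e+00 7.0000e-04 4.6290e-01] shift cm [ 0.04 -0.06  3.42] F [ 0.32  0.86 -1.58] tq [-44.49 -31.12] w 0.0514 t 5.65
block 5327 ((0.5683739185333252, 0.3154604434967041), (0.10114476084709167, 0.10109321027994156), 15.873289108276367)
circle 2230 [0.5764 0.3176] 0.0339 zmed 0.2197
50 [0.5701 0.314 ] r 0.0158
57 [0.5696 0.3141] r 0.0161
58 [0.5689 0.3139] r 0.0166
81 [0.57   0.3138] r 0.0166
94 [0.57   0.3142] r 0.0163
89 [0.5697 0.3144] r 0.0163
```

View pics/s2.png

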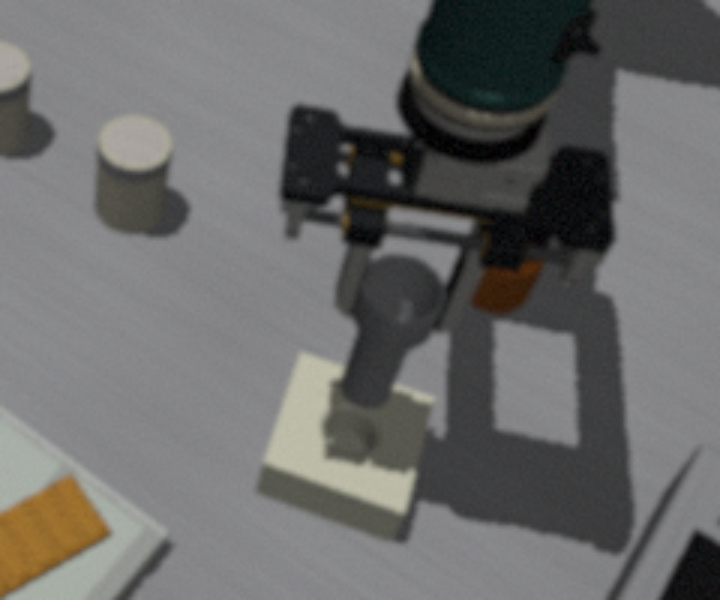

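The held funnel hangs vertical above the holder, its foot at about (368,385) and the bore at (350,430) in this crop. The stem is about 1 mm off the block centre, so I'll correct that while lowering.

Request:
{"op": "move_arm", "data": {
  "deltas": [0,0,0,-0.04,-0.1,0.5,1,0,0,0,-0.04,-0.1,1.7,1,0,0,0,-0.04,-0.1,3,1,0,0,0,-0.04,-0.1,4.2,1,0,0,0,-0.04,-0.1,5,1,0,0,0,-0.04,-0.1,5.3,1,0,0,0,-0.04,-0.1,5.4,1,0,0,0,-0.04,-0.1,5.4,1]
}}

```text
time: 6.6
tool_pos: [0.5682, 0.3155, 0.1358]
ee_rot: [3.141, -0.001, 0.464]
wrist_force: [0.4, 0.4, -1.3]
width: 0.0515
finger_force: 30.0
```

Request:
{"op": "move_arm", "data": {
  "deltas": [0,0,0,0,0,0.2,1,0,0,0,0,0,0.4,1,0,0,0,0,0,0.6,1,0,0,0,0,0,0.8,1,0,0,0,0,0,1.0,1,0,0,0,0,0,1.0,1]
}}

```text
time: 7.2
tool_pos: [0.5678, 0.3153, 0.1249]
ee_rot: [3.142, 0.001, 0.464]
wrist_force: [0.4, 0.6, -1.1]
width: 0.0514
finger_force: 30.0
```

Foot is about 1 cm inside the bore with no contact force; continuing.

Request:
{"op": "move_arm", "data": {
  "deltas": [0,0,0,0,0,0.3,1,0,0,0,0,0,0.6,1,0,0,0,0,0,0.9,1,0,0,0,0,0,1.2,1,0,0,0,0,0,1.5,1,0,0,0,0,0,1.8,1,0,0,0,0,0,1.9,1,0,0,0,0,0,1.9,1]
}}

```text
time: 8.0
tool_pos: [0.5679, 0.3153, 0.1061]
ee_rot: [3.142, 0.001, 0.464]
wrist_force: [0.3, -0.2, -0.6]
width: 0.0513
finger_force: 30.0
```

Request:
{"op": "move_arm", "data": {
  "deltas": [0,0,0,0,0,0.1,1,0,0,0,0,0,0.2,1,0,0,0,0,0,0.3,1,0,0,0,0,0,0.3,1]
}}

```text
time: 8.4
tool_pos: [0.5679, 0.3153, 0.1033]
ee_rot: [3.142, 0.0, 0.464]
wrist_force: [-0.0, -0.0, -1.5]
width: 0.0516
finger_force: 30.0
```

Nearly home; release, let it drop, and back off upward.

Request:
{"op": "move_arm", "data": {
  "deltas": [0,0,0,0,0,0.1,1,0,0,0,0,0,0.15,1,0,0,0,0,0,0.15,-1,0,0,0,0,0,0.15,-1,0,0,0,0,0,0.15,-1,0,0,0,0,0,0.15,-1,0,0,0,0,0,0.15,-1,0,0,0,0,0,0.15,-1]
}}

```text
time: 9.2
tool_pos: [0.568, 0.3154, 0.1019]
ee_rot: [3.141, -0.0, 0.464]
wrist_force: [-1.2, 0.1, 0.6]
width: 0.0933
finger_force: 0.0
```

Request:
{"op": "move_arm", "data": {
  "deltas": [0,0,0,0,0,-0.5,-1,0,0,0,0,0,-1.5,-1,0,0,0,0,0,-3.5,-1,0,0,0,0,0,-6,-1,0,0,0,0,0,-8.5,-1,0,0,0,0,0,-10.5,-1,0,0,0,0,0,-11.5,-1,0,0,0,0,0,-11.5,-1]
}}

```text
time: 10.0
tool_pos: [0.5689, 0.3158, 0.2198]
ee_rot: [3.141, -0.005, 0.464]
wrist_force: [0.7, 0.4, -0.0]
width: 0.0941
finger_force: 0.0
```

```bash
python3 - <<'E'
from h import *
go(.471,.052,.15)
o=robot.get_obs(); s=robot.snapshot('wrist'); circ(wcloud(s,o),(.569,.315),.133,.04,.006)
t=robot.snapshot('side'); circ(cloud(t),(.569,.315),.133,.04,.006)
E
```

```text
tool [0.5689 0.3158 0.2198] rpy [ 3.1413 -0.0049  0.4638] shift cm [-20.59  19.21   6.89] F [ 0.66  0.36 -0.01] tq [-43.33 -30.49] w 0.0941 t 10.0
circle 648 [0.5683 0.3167] 0.0264 zmed 0.1331
circle 236 [0.5688 0.3156] 0.0268 zmed 0.1318
```

Funnel seated (mouth 133 mm up, centred on the block). Next, tin C.

Request:
{"op": "move_arm", "data": {
  "deltas": [0,0,0,-1,0.95,0,-1,0,0,0,-3.5,3.3,0,-1,0,0,0,-6.5,6.1,0,-1,0,0,0,-9.5,8.9,0,-1,0,0,0,-12.5,11.7,0,-1,0,0,0,-15.5,14.5,1,-1,0,0,0,-18,16.8,3,-1,0,0,0,-19.6,18.2,5,-1]
}}

```text
time: 10.9
tool_pos: [0.4725, 0.0629, 0.1651]
ee_rot: [-3.141, 0.002, 0.462]
wrist_force: [-0.2, 0.2, -0.3]
width: 0.0943
finger_force: 0.0
```

Request:
{"op": "move_arm", "data": {
  "deltas": [0,0,0,-0.8,0.8,1,-1,0,0,0,-1,1,2,-1,0,0,0,-1,1,2,-1,0,0,0,-1,1,2,-1]
}}

```text
time: 11.3
tool_pos: [0.4702, 0.0523, 0.1471]
ee_rot: [-3.141, -0.0, 0.465]
wrist_force: [0.2, 0.7, 0.4]
width: 0.0944
finger_force: 0.0
```

```bash
python3 - <<'E'
from h import *
o=robot.get_obs(); s=robot.snapshot('wrist'); circ(wcloud(s,o),(.471,.052),.085,.045)
go(.471,.052,.045)
E
```

```text
circle 4184 [0.4701 0.0528] 0.0309 zmed 0.0856
tool [0.4705 0.0523 0.1476] rpy [ 3.1413e+00 -1.3000e-03  4.6500e-01] shift cm [ 0.02  0.05 10.26] F [-0.4  -0.88  0.06] tq [-26.65 -29.35] w 0.094 t 11.35
```

Request:
{"op": "move_arm", "data": {
  "deltas": [0,0,0,0,0,1.5,-1,0,0,0,0,0,4,-1,0,0,0,0,0,6.5,-1,0,0,0,0,0,8.5,-1,0,0,0,0,0,9.7,-1,0,0,0,0,0,10.2,-1,0,0,0,0,0,10.2,-1,0,0,0,0,0,10.2,1]
}}

```text
time: 12.15
tool_pos: [0.4707, 0.0516, 0.0462]
ee_rot: [3.14, -0.002, 0.464]
wrist_force: [-0.0, -0.1, -0.5]
width: 0.089
finger_force: 0.0
```

Request:
{"op": "move_arm", "data": {
  "deltas": [0,0,0,0,0,0,1,0,0,0,0,0,0,1,0,0,0,0,0,0,1,0,0,0,0,0,0,1,0,0,0,0,0,0,1,0,0,0,0,0,0,1]
}}

```text
time: 12.75
tool_pos: [0.47, 0.0512, 0.0454]
ee_rot: [3.141, -0.001, 0.464]
wrist_force: [0.4, -0.6, 2.1]
width: 0.0597
finger_force: 30.0
```

Request:
{"op": "move_arm", "data": {
  "deltas": [0,0,0,0,0,-0.3,1,0,0,0,0,0,-1,1,0,0,0,0,0,-2,1,0,0,0,0,0,-3,1,0,0,0,0,0,-3.7,1,0,0,0,0,0,-4,1,0,0,0,0,0,-4,1,0,0,0,0,0,-4,1]
}}

```text
time: 13.55
tool_pos: [0.4694, 0.0515, 0.0848]
ee_rot: [-3.141, 0.0, 0.464]
wrist_force: [-0.4, 0.2, -4.4]
width: 0.0598
finger_force: 30.0
```

```bash
cat >> h.py <<'E'
def weigh(n=10):
    L=[]
    for i in range(n): robot.snapshot('wrist'); L.append(robot.get_obs()['wrist_force'])
    print('F',np.mean(L,0).round(2),'sd',np.std(L,0).round(2),'kg',-np.mean(L,0)[2]/9.81)
E
python3 -c "
from h import *
weigh(); go(.471,.052,.0455)"
```

```text
F [ 0.04  0.2  -5.84] sd [0.56 0.37 0.51] kg 0.5957751698289259
tool [0.4696 0.0515 0.0849] rpy [3.1416e+00 1.0000e-04 4.6380e-01] shift cm [0.14 0.02 3.94] F [ 0.39  0.16 -5.52] tq [-30.27 -31.59] w 0.0596 t 14.05
```

Tin C weighs about 0.596 ± 0.016 kg. Only the heaviest tin can be above 0.46 kg, and the funnel's reading matched its known 0.16 kg, so this is the one. I'll raise it and carry it over, then weigh it again.

Request:
{"op": "move_arm", "data": {
  "deltas": [0,0,0,0,0,-0.7,1,0,0,0,0,0,-2.5,1,0,0,0,0,0,-5,1,0,0,0,0,0,-7.5,1,0,0,0,0,0,-10,1,0,0,0,0,0,-12,1,0,0,0,0,0,-13,1,0,0,0,0,0,-13.3,1]
}}

```text
time: 14.85
tool_pos: [0.4703, 0.0515, 0.2197]
ee_rot: [3.14, -0.003, 0.464]
wrist_force: [0.2, -0.1, -5.7]
width: 0.0592
finger_force: 30.0
```

```bash
python3 -c "
from h import *
weigh(15); go(.5686,.316,.216)"
```

```text
F [ 0.02 -0.22 -5.97] sd [0.45 0.51 0.53] kg 0.6081637767817022
tool [0.4697 0.0515 0.218 ] rpy [3.1415 0.     0.4638] shift cm [ 20.68 -19.23   0.19] F [-0.71  0.1  -6.82] tq [-29.29 -33.33] w 0.0594 t 15.6
```

Request:
{"op": "move_arm", "data": {
  "deltas": [0,0,0,0.6,-0.55,0,1,0,0,0,2.2,-2,0,1,0,0,0,4.5,-4.2,0,1,0,0,0,7,-6.5,0,1,0,0,0,9.5,-8.8,0,1,0,0,0,12,-11.1,0,1,0,0,0,14.5,-13.4,0,1,0,0,0,16.5,-15.3,0,1]
}}

```text
time: 16.4
tool_pos: [0.5492, 0.2648, 0.2174]
ee_rot: [-3.141, 0.0, 0.465]
wrist_force: [-0.3, -0.8, -4.7]
width: 0.0596
finger_force: 30.0
```

Request:
{"op": "move_arm", "data": {
  "deltas": [0,0,0,1.7,-1.6,0,1,0,0,0,3,-2.8,0,1,0,0,0,3.9,-3.7,0,1,0,0,0,4.2,-3.9,0,1,0,0,0,4.2,-3.9,0,1,0,0,0,4.2,-3.9,0,1,0,0,0,4.2,-3.9,0,1,0,0,0,4.2,-3.9,0,1]
}}

```text
time: 17.2
tool_pos: [0.5689, 0.3152, 0.2184]
ee_rot: [3.141, -0.0, 0.463]
wrist_force: [-0.4, 0.8, -5.6]
width: 0.06
finger_force: 30.0
```

```bash
python3 - <<'E'
from h import *
go(.5686,.316,.216)
t=robot.snapshot('side'); cv2.imwrite('pics/end.png',t['image'][...,::-1])
E
```

```text
tool [0.5689 0.3152 0.2184] rpy [ 3.1414e+00 -4.0000e-04  4.6280e-01] shift cm [ 0.01 -0.09  0.24] F [-0.39  0.78 -5.58] tq [-47.33 -33.4 ] w 0.06 t 17.2
```

View pics/end.png

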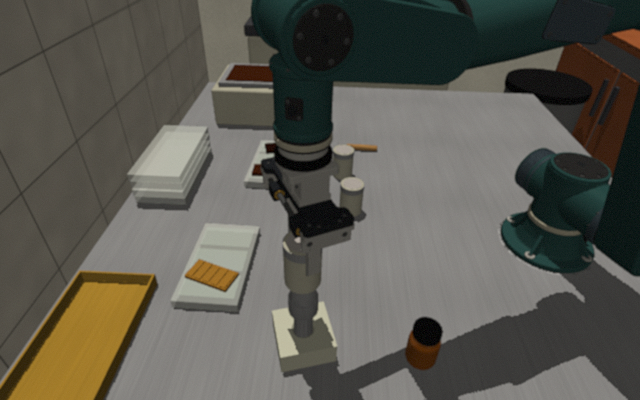

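The tin is upright at (302,268), centred over the funnel at (303,305), which is seated in the holder. The other two tins stand at (343,160) and (352,195), and the jar, mould and bars in view are where they were.

```bash
python3 -c "
from h import *
print(robot.close_job())"
```

```text
the job is handed in; nothing more can be done
None
```

I seated the funnel fully home in its holder and handed the job in with tin C held upright over the funnel, about 4 cm clear of its mouth; I hefted only tin C, because at about 0.60 kg it had to be the heaviest (the others are under 0.46 kg), and close_job gave no verdict.

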